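# Tip the framing press open and load a small frame

### The job

Press down on top of the framing press's roller handle, gently (about 20 N at most, not gripping it), until the weighted arm tips past its balance and stays up by itself. Then lay the small picture frame face up, fully down in the nest on the press bed, without forcing it, let go, and leave everything else on the table as it is.

Things in the scene. Friction and masses are not known exactly. Their poses are not given: they have to be found in the camera images.
- roller: Wooden roller handle of the press, 28 mm diameter, 70 mm long, level, turning freely; origin at its centre, y axis along its pin, parallel to the hinge (its turn about the pin means nothing). It ends a telescopic tail: 110 to 140 mm from the hinge. The hinge is fixed, 105 to 117 mm above the table; at the start the tail rises from it 50 degrees above level, away from the bed.
- roller_end (a point): End of the roller, on its axis, 35 mm from its centre. Pressed down, the roller swings out from the bed, then back in below hinge height. Its load, 3 to 9 N at first, dies away to nothing at the balance (50 to 75 degrees of swing: counterweight's mass and lean vary). Past it the arm goes on slowly by itself to a hard stop at 83 degrees; short of it it falls shut.
- bed: Grey bed plate of the press, 105 x 85 x 14 mm, fixed, level; origin at the centre of its underside, 12 mm above the table; x axis points away from the hinge, which is 142 to 158 mm off; the roller is beyond the hinge. Four aluminium ribs 6 mm thick, 8 mm high (outer size 95 x 71 mm) bound the nest on it. The press's base plate under bed and hinge is 110 mm wide, 12 mm thick.
- nest (a point): Centre of the nest's floor, 14 mm above the bed's origin, axes as the bed's. The nest is a pocket 83 mm (x) by 59 mm (y), 8 mm deep. While the arm is down its foot hangs 25 to 40 mm over the rib tops and bars the nest; when it is open the space above is free, the upright arm keeping within 85 mm of the hinge, 300 mm tall at most.
- frame_center (a point): Centre (half-way up) of the small picture frame, loose: dark wood, 80 x 56 x 28 mm (along its x, y, z), about 110 g, z axis up (face up) at the start, lying on the table. Either end may point either way in the nest.
- big_frame: bystander: larger flat wooden picture frame, 130 x 95 x 20 mm (origin centre of underside)
- mug: bystander: white mug with one handle, 76 mm across, 90 mm tall (origin centre of underside)
- glue: bystander: closed white bottle, 44 mm across, 120 mm tall (origin centre of underside)
- tin: bystander: flat round tin, 76 mm across, 35 mm tall (origin centre of underside)
- spool_a: bystander: bare wooden spool standing on end, 34 mm across, 42 mm tall (origin centre of underside)
- spool_b: bystander: a second such spool
- weight: bystander: brass pattern weight with a button top, 48 mm across, 40 mm tall (origin centre of underside)
Things that resemble listed ones, but are neither listed nor needed, are in the scene too. Leave any blue, orange or red look-alike of the part that bears frame_center alone.

How it is judged:
On the way, in this order (a step that is already met when the one before it is completed fails the run):
1. the arm is past its balance and stays open by itself, the roller (its centre under 59 mm above the table) untouched (height (world z) of roller below 0.059 m and contact force between anything else and roller below 0.3 N), for 0.5 s.
2. the frame lies down in the nest (horizontal distance between frame_center and bed below 0.004 m and z of frame_center in the frame of bed below 0.0315 m), for 0.2 s.
At the end, for the whole second after the job is handed in: The arm rests open by itself (roller centre under 59 mm above the table); the small frame lies face up, released, in the nest: within 4 mm of its centre, frame centre 24 to 31.5 mm above the bed's underside (28 when flat down), within 0.08 rad of its direction, 0.06 rad of level (all of step 2 and height (world z) of roller below 0.059 m and z of frame_center in the frame of bed above 0.024 m and angle between the x axis of frame_center and the x axis of bed, either way round below 0.08 rad and angle between frame_center's own z axis and vertical below 0.06 rad); the robot touches nothing.
It fails at once if the roller is pressed harder than 22 N (contact force between anything else and roller above 22 N).
It fails at once if the bed is pressed harder than 60 N (contact force between anything else and bed above 60 N).
It fails at once if a bystander is shifted by more than 15 mm (distance of any of big_frame, mug, glue, tin, spool_a, spool_b, weight from where it was at the start of the episode above 0.015 m).
It also fails if it takes over 72 s, if anything falls off the work surface, if the arm or the gripper's body presses on something with over 40 N, if the wrist force passes 120 N, or if a joint passes its speed limit or range.

### The arm

A 7-joint arm with a two-finger parallel gripper is mounted at the origin on the work surface. World frame = base frame: x ahead of the robot, y to its left, z up, the work surface at z = 0. Lengths are in m, angles in rad, forces in N, time in s.
With the tool pointing down it reaches from about 0.425 to 0.875 m from the base axis. Payload 4.7 kg.
Tool frame: the origin (TCP) lies midway between the tips of the shut fingers; the grasp point (between the pads) lies 19 mm behind it; x points along the fingers, z is the direction in which the jaws open and shut, and the axes are right-handed (so a half turn about x gives the same grasp; the last joint's range is limited). The gripper opens to 87 mm and grips with 3 to 60 N. Pads are 19 mm wide; open, the fingers measure 117 mm over their backs; the gripper's body (75 mm by 190 mm) begins 51 mm behind the grasp point.
Start: joints at [1.331, 0.321, -0.07, 1.45, 0.023, 1.371, -0.057], TCP at [0.163, -0.629, 0.223] pointing down, gripper open.
Joint ranges: [-2.86, 2.86], [-0.3, 2.09], [-1.38, 1.24], [0.06, 2.45], [-1.56, 4.7], [0.09, 2.05], [-2.69, 2.69]. Speed limits (rad/s): [2.57, 2.57, 3.14, 3.14, 3.14, 3.14, 3.14].

### API

Orientations are given as a rotation vector (axis times angle).
In Python, from bench import ctrl, vision, close_job gives the robot as it stands. The module is installed in compiled form; this text tells all that it offers.
- The arm moves only by the tool servo_tool, never from a script. Its argument "commands" is a list that holds one entry, the list of rows, each a list of 7 numbers: the turn, a rotation vector about the tool's x, y, z in degrees, then the shift along the tool's x, y, z in mm, then the finger opening in mm, from 0 to 87. In form: [[[wx, wy, wz, x, y, z, grip], ...]]. A call has 1 to 5 rows; each row is the pose to reach, as a shift and turn from the pose commanded when the call began, along the tool's axes at that moment; what a row does not reach only later rows make up. A row lasts 1/8 s, in which the tool goes at most 62.5 mm and 10.7 degrees, less where a joint would pass 70% of its speed; a pose out of reach is approached as far as the arm can. A call with a gripper value outside its range is refused whole. The fingers move at their own pace and stop on an object; "newtons" is the grip in N (left out, the last holds). Time passes only in rows, so rows that repeat a pose let the fingers close. It gives the time, the measured TCP pose, the force and the opening at its end, in the units of the state.
- ctrl.get_state(): the state, without advancing time (a new reading comes with each control period).
- vision.get_image(name): name is "scene" or "side" or "wrist"; returns the picture (384x512x3 uint8, red, green, blue); there is no depth.
- vision.camera_info(name): a dict with "fov_y" (degrees; the focal length in pixels is half the picture's height over the tangent of half this angle, whatever the lens; pixels are square), "cx", "cy" (the principal point, pixels), "dist" ([k1, k2, p1, p2, k3] as OpenCV has them; the pictures are not rectified), "pose" (4x4, takes a point from camera to world coordinates). Camera axes: x right, y down, z forward; pixel columns grow to the right and rows downward; lengths in m; the calibration is good to about 2 mm. A picture is of the moment at which its call begins: read the wrist's pose just before it. camera_info takes no time and is no camera call; for the wrist camera it gives the pose at the moment of the call.
- close_job(): hands the job in, once; it reports no verdict.
The state is a dict: "time": time; "joint_positions": joint angles; "qd": joint speeds; "joint_torque": joint torques, N m; "position": TCP position; "tool_rot": TCP orientation; "ft_force": force on the tool from outside, world axes, zero at the start; "torque": the same for the moment, N m; "grip_width": opening from 0.0 (shut) to 1.0 (fully open).
Only numpy, scipy, OpenCV 4.12 (cv2) and the standard library are available. Lean on these libraries where they do the work, as an engineer would, in place of code of your own. Each camera call takes 0.05 s, during which the arm holds its last target. There are 200 camera calls.

## Working session

There is one attempt and no reset: what is moved stays moved. The work goes in short steps, Python scripts to look and compute and a tool call to move; the robot and the scene stay as the last step left them, time stands still between calls to the robot, and variables do not carry over. Pictures are saved under pics/ and viewed, about 8 in all and at most 12, crops included, and the job is handed in when it is done.

Besides the shell and the picture viewer there is one more tool, called after "Emit:" as name(argument=value, ...), one argument or row to a line, values as JSON. servo_tool: Moves the arm, as the interface text tells. Its arguments: {"type":"object","properties":{"commands":{"type":"array"},"newtons":{"type":"number"}},"required":["commands"]}

```bash
mkdir -p pics; cat > h.py <<'E'
import numpy as np, cv2
from bench import ctrl, vision
from scipy.spatial.transform import Rotation as R
def K(i):
    f=192/np.tan(np.radians(i['fov_y'])/2); return np.array([[f,0,i['cx']],[0,f,i['cy']],[0,0,1]])
def ray(i,uv):
    p=cv2.undistortPoints(np.array(uv,float).reshape(-1,1,2),K(i),np.array(i['dist'],float)).reshape(-1,2)
    T=np.array(i['pose']); d=np.c_[p,np.ones(len(p))]@T[:3,:3].T
    return T[:3,3],d
def onz(i,uv,z):
    o,d=ray(i,uv); return o+d*((z-o[2])/d[:,2])[:,None]
def proj(i,P):
    T=np.linalg.inv(np.array(i['pose'])); P=np.array(P,float).reshape(-1,3)
    r,_=cv2.Rodrigues(T[:3,:3]); return cv2.projectPoints(P,r,T[:3,3],K(i),np.array(i['dist'],float))[0].reshape(-1,2)
def tri(i1,uv1,i2,uv2):
    A=np.zeros((3,3));b=np.zeros(3)
    for i,uv in((i1,uv1),(i2,uv2)):
        o,d=ray(i,uv);d=d[0]/np.linalg.norm(d[0]);M=np.eye(3)-np.outer(d,d);A+=M;b+=M@o
    return np.linalg.solve(A,b)
def snap(n,f):
    i=vision.camera_info(n);im=vision.get_image(n)
    cv2.imwrite('pics/'+f,im[:,:,::-1]); np.save('pics/'+f+'.npy',np.array([i],dtype=object),allow_pickle=True); return i,im
def load(f): return np.load('pics/'+f+'.npy',allow_pickle=True)[0], cv2.imread('pics/'+f)[:,:,::-1]
E
python3 - <<'E'
from h import *
s=ctrl.get_state();print(s['position'],s['tool_rot'],s['ft_force'],R.from_rotvec(s['tool_rot']).as_matrix().round(3))
ims=[]
for n in('scene','side','wrist'):
    i,im=snap(n,n+'0.png');print(n,i['fov_y'],i['dist'],np.round(i['pose'],3).tolist())
E
```

```text
[ 0.16298863 -0.62867115  0.22145815] [ 1.02135835  1.32024757 -1.01957004] [ 0.08495105 -0.18478856 -0.31783633] [[-0.001  0.968  0.251]
 [ 0.002  0.251 -0.968]
 [-1.    -0.    -0.002]]
scene 43.0957327851541 [0.03565879 0.         0.         0.         0.        ] [[0.892, 0.385, -0.238, 0.994], [0.453, -0.759, 0.468, -0.828], [-0.001, -0.525, -0.851, 1.602], [0.0, 0.0, 0.0, 1.0]]
side 50.66101147342527 [-0.10058888  0.          0.          0.          0.        ] [[0.989, -0.076, 0.123, 0.444], [-0.145, -0.551, 0.822, -0.958], [0.006, -0.831, -0.557, 0.773], [0.0, 0.0, 0.0, 1.0]]
wrist 67.00374700408152 [-0.02373912  0.          0.          0.          0.        ] [[0.252, -0.93, -0.266, 0.238], [-0.968, -0.243, -0.067, -0.61], [-0.002, 0.275, -0.962, 0.384], [0.0, 0.0, 0.0, 1.0]]
```

View pics/scene0.png

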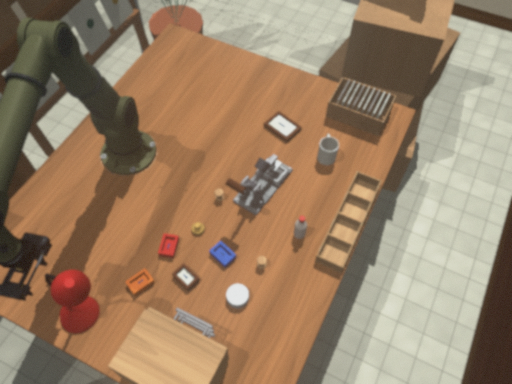

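View pics/side0.png

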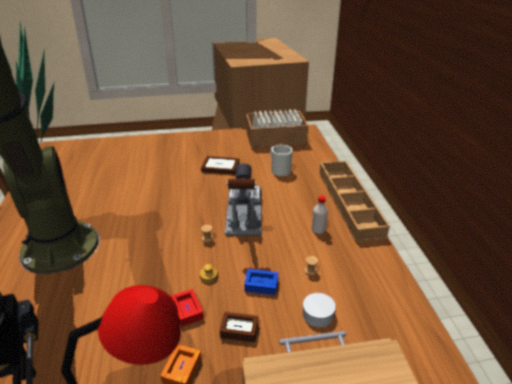

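The press is at scene (262,183), side (244,205). The candidates for the small frame are:
- dark wood: scene (186,278), side (239,327)
- blue: scene (222,254)
- red: scene (169,245)
- orange: scene (139,283)
- larger dark frame: scene (282,126), which is big_frame

The small dark one fits. Next is an enlarged crop to confirm it and to see the press.

```bash
python3 - <<'E'
from h import *
i,s=load('scene0.png');j,d=load('side0.png')
a=cv2.resize(s[145:220,220:300],(400,375),interpolation=3);b=cv2.resize(d[155:245,210:280],(292,375),interpolation=3)
c=cv2.resize(s[255:300,160:215],(244,200),interpolation=3);e=cv2.resize(d[305:350,210:270],(267,200),interpolation=3)
o=np.zeros((580,700,3),np.uint8);o[:375,:400]=a;o[:375,405:697]=b;o[378:578,:244]=c;o[378:578,250:517]=e
cv2.imwrite('pics/crop.png',o[:,:,::-1])
print(onz(i,[[186,278],[262,183],[237,185]],.02),onz(j,[[239,327],[244,205],[242,184]],.02))
E
```

```text
[[ 0.49723269 -0.36826779  0.02      ]
 [ 0.55733954  0.09997838  0.02      ]
 [ 0.47523774  0.04800308  0.02      ]] [[ 0.49273096 -0.36875751  0.02      ]
 [ 0.56092445  0.1076226   0.02      ]
 [ 0.56900452  0.23510651  0.02      ]]
```

View pics/crop.png

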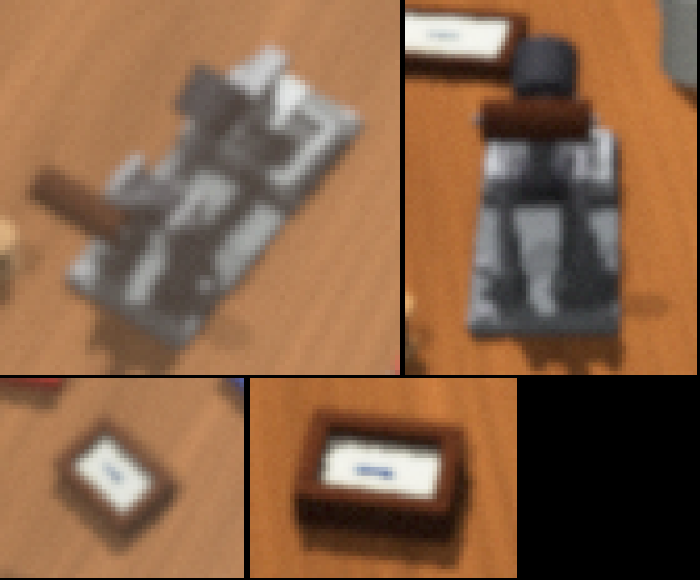

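The crop confirms it: dark wood, face up, white picture, scene (186,278). The roller is the brown bar at scene (229,182)-(244,190), side (228,184)-(255,184). The bed lies on the far (+y) side.

```bash
python3 - <<'E'
from h import *
i,s=load('scene0.png');j,d=load('side0.png')
P=[tri(i,a,j,b) for a,b in(([229,182.5],[228,184]),([244,190.3],[255,184]))];print('roller ends',P)
print('lamp tip',tri(i,[70,288],j,[140,325]),'base z0',onz(i,[[79,315]],0), 'glue top',onz(i,[[300,222]],.12))
print('small frame centre top', onz(i,[[186,276.5]],.028))
# base corners (plate top near, z=.012): scene crop (68,275),(185,340),(360,120)
print(onz(i,[[220+68/5,145+275/5],[220+185/5,145+338/5],[220+360/5,145+125/5]],.012))
print('spoola',onz(i,[[219,197]],0),'weight',onz(i,[[197,231]],0),onz(i,[[262,266]],0))
T=np.linalg.inv(R.from_rotvec(ctrl.get_state()['tool_rot']).as_matrix());print(T.round(3))
E
```

```text
roller ends [array([ 0.504005  , -0.05611135,  0.20505491]), array([ 0.57009517, -0.06579053,  0.20849875])]
lamp tip [ 0.35299396 -0.63297633  0.3800835 ] base z0 [[ 0.24065336 -0.63480805  0.        ]] glue top [[ 0.77352863 -0.04307075  0.12      ]]
small frame centre top [[ 0.49690846 -0.36590473  0.028     ]]
[[ 0.4929226  -0.01345693  0.012     ]
 [ 0.59727443 -0.02233161  0.012     ]
 [ 0.63380283  0.21333422  0.012     ]]
spoola [[ 0.43257623 -0.02088247  0.        ]] weight [[ 0.43162926 -0.18619383  0.        ]] [[ 0.70772704 -0.20216243  0.        ]]
[[-0.     0.001 -1.   ]
 [ 0.968  0.251 -0.   ]
 [ 0.251 -0.968 -0.001]]
```

Emit:
servo_tool(
  commands=[
    [[0, 0, 0, -75, 0, -85, 87], [0, 0, 0, -150, 0, -170, 87], [0, 0, 0, -150, 0, -170, 87], [0, 0, 0, -150, 0, -170, 87], [0, 0, 0, -150, 0, -170, 0]],
  ],
)

```text
time: 0.78
position: [0.1205, -0.4643, 0.3757]
tool_rot: [1.016, 1.314, -1.023]
ft_force: [0.4, 0.0, -1.0]
grip_width: 0.948
```

Emit:
servo_tool(
  commands=[
    [[-7, 0, 0, 0, 57, -13, 0], [-14, 0, 0, 0, 113, -27, 0], [-20, 0, 0, 0, 170, -40, 0], [-27, 0, 0, 0, 226, -54, 0], [-34, 0, 0, 0, 283, -67, 0]],
  ],
)

```text
time: 1.4
position: [0.3792, -0.3281, 0.3708]
tool_rot: [0.564, 1.498, -0.563]
ft_force: [1.0, -1.5, 0.9]
grip_width: 0.397
```

Emit:
servo_tool(
  commands=[
    [[-4, 0, 0, -4, 49, -16, 0], [-9, 0, 0, -8, 97, -31, 0], [-13, 0, 0, -11, 145, -47, 0], [-17, 0, 0, -15, 194, -63, 0]],
  ],
)

```text
time: 1.9
position: [0.4596, -0.1405, 0.3859]
tool_rot: [0.334, 1.547, -0.332]
ft_force: [0.7, 0.1, -0.5]
grip_width: 0.019
```

Emit:
servo_tool(
  commands=[
    [[-4, 0, 0, -4, 51, -1, 0], [-8, 0, 0, -8, 102, -2, 0], [-12, 0, 0, -11, 152, -2, 0], [-16.4, 0, 0, -15, 203, -3, 0], [-16.4, 0, 0, -15, 203, -3, 0]],
  ],
)

```text
time: 2.52
position: [0.5408, 0.0494, 0.4009]
tool_rot: [0.107, 1.571, -0.1]
ft_force: [-1.0, -0.9, -0.3]
grip_width: 0.005
```

```bash
python3 - <<'E'
from h import *
s=ctrl.get_state();print(s['position'],R.from_rotvec(s['tool_rot']).as_matrix().round(3),s['ft_force'])
i,im=snap('wrist','w1.png');print(np.round(i['pose'],3).tolist())
snap('side','side1.png')
print(proj(i,[[.504,-.056,.205],[.57,-.066,.208]]))
E
```

```text
[0.54082567 0.04942475 0.40090057] [[-0.002  0.131  0.991]
 [ 0.005  0.991 -0.131]
 [-1.     0.004 -0.003]] [-1.0065468  -0.94989308 -0.28182884]
[[0.991, -0.125, -0.038, 0.553], [-0.13, -0.955, -0.267, 0.123], [-0.003, 0.27, -0.963, 0.564], [0.0, 0.0, 0.0, 1.0]]
[[242.33119748 245.65885343]
 [291.47126182 247.61058198]]
```

View pics/w1.png

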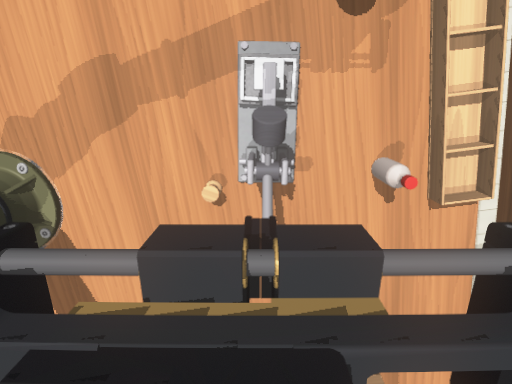

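The wrist picture shows the rib outline at (241,57)-(297,103), the hinge near (267,168) and the tail at (267,200). The gripper hides the roller.

```bash
python3 - <<'E'
from h import *
i,im=load('w1.png')
g=cv2.resize(im[30:215,195:345],(600,740),interpolation=3)
cv2.imwrite('pics/w1c.png',g[:590,:,::-1])
print(onz(i,[[241,57],[297,57],[298,103],[239,103]],.034))
print('hinge',onz(i,[[250,170],[287,170],[268,168]],.11))
print('roller ray',onz(i,[[267,200]],.15))
E
```

```text
[[0.52992589 0.20647089 0.034     ]
 [0.62390582 0.19413624 0.034     ]
 [0.61824499 0.11906933 0.034     ]
 [0.51540199 0.13255409 0.034     ]]
hinge [[0.52282218 0.02688223 0.11      ]
 [0.5814762  0.01920743 0.11      ]
 [0.55175885 0.02638299 0.11      ]]
roller ray [[ 0.54433935 -0.01350148  0.15      ]]
```

View pics/w1c.png

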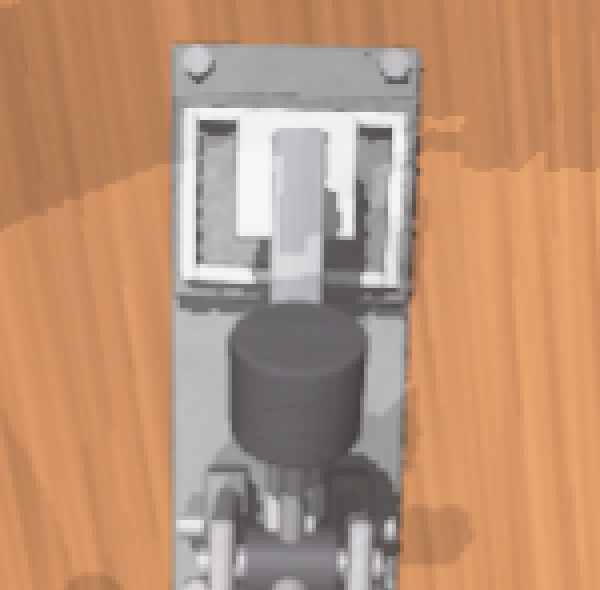

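The rib outline shows the nest's long side (83 mm) lying along the hinge axis. I'll check that again once the arm is open. Now I move above the roller with the fingers shut.

Emit:
servo_tool(
  commands=[
    [[0, 0, 0, 0, -55, 6, 0], [0, 0, 0, 0, -109, 12, 0], [0, 0, 0, 60, -109, 12, 0], [0, 0, 0, 115, -109, 12, 0], [0, 0, 0, 150, -109, 12, 0]],
  ],
)

```text
time: 3.25
position: [0.5348, -0.068, 0.249]
tool_rot: [0.114, 1.572, -0.115]
ft_force: [1.6, -0.4, 0.7]
grip_width: 0.009
```

```bash
python3 - <<'E'
from h import *
s=ctrl.get_state();print(s['position'],s['ft_force'])
i,a=snap('scene','s2.png');j,b=snap('side','d2.png')
print(proj(i,[s['position']]),proj(j,[s['position']]))
o=np.zeros((480,800,3),np.uint8)
o[:,:400]=cv2.resize(a[140:236,200:280],(400,480),interpolation=3);o[:,400:]=cv2.resize(b[130:226,205:285],(400,480),interpolation=3)
cv2.imwrite('pics/c2.png',o[:,:,::-1])
E
```

```text
[ 0.53479201 -0.06797355  0.24901329] [ 1.55409389 -0.36528576  0.70969145]
[[234.37944161 180.78024746]] [[240.78619565 171.56410996]]
```

View pics/c2.png

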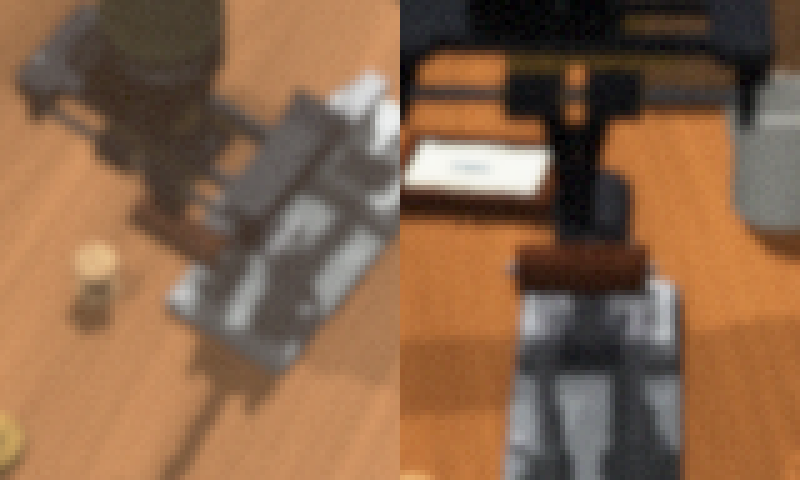

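The shut tips sit just above the roller, 1-2 cm away. I descend gently and watch the force.

Emit:
servo_tool(
  commands=[
    [[0, 0, 0, 5, 0, 2, 0], [0, 0, 0, 10, 0, 4, 0], [0, 0, 0, 15, 0, 4, 0], [0, 0, 0, 19, 0, 4, 0], [0, 0, 0, 22, 0, 4, 0]],
  ],
)

```text
time: 3.98
position: [0.5407, -0.0657, 0.2304]
tool_rot: [0.11, 1.568, -0.11]
ft_force: [0.2, -0.1, 1.0]
grip_width: 0.005
```

Emit:
servo_tool(
  commands=[
    [[0, 0, 0, 2, 0, 0, 0], [0, 0, 0, 4, -1, 0, 0], [0, 0, 0, 6, -2, 0, 0], [0, 0, 0, 8, -2, 0, 0], [0, 0, 0, 9, -3, 0, 0]],
  ],
)

```text
time: 4.6
position: [0.5404, -0.0686, 0.222]
tool_rot: [0.11, 1.568, -0.11]
ft_force: [-1.9, 0.2, 4.2]
grip_width: 0.007
```

Emit:
servo_tool(
  commands=[
    [[0, 0, 0, 3, -2, 0, 0], [0, 0, 0, 6, -4, 0, 0], [0, 0, 0, 9, -6, 0, 0], [0, 0, 0, 12, -8, 0, 0], [0, 0, 0, 15, -10, 0, 0]],
  ],
)

```text
time: 5.22
position: [0.5389, -0.0788, 0.2062]
tool_rot: [0.11, 1.568, -0.111]
ft_force: [-1.2, -0.1, 3.4]
grip_width: 0.007
```

Emit:
servo_tool(
  commands=[
    [[0, 0, 0, 4, -2, 0, 0], [0, 0, 0, 8, -4, 0, 0], [0, 0, 0, 12, -6, 0, 0], [0, 0, 0, 16, -8, 0, 0], [0, 0, 0, 19, -10, 0, 0]],
  ],
)

```text
time: 5.85
position: [0.5374, -0.0886, 0.1871]
tool_rot: [0.11, 1.568, -0.11]
ft_force: [-0.7, -0.4, 2.6]
grip_width: 0.005
```

```bash
python3 - <<'E'
from h import *
s=ctrl.get_state();print(s['position'],s['ft_force'])
i,a=snap('scene','s3.png');j,b=snap('side','d3.png')
print(proj(j,[s['position']]))
o=np.zeros((480,800,3),np.uint8)
o[:,:400]=cv2.resize(a[140:236,200:280],(400,480),interpolation=3);o[:,400:]=cv2.resize(b[130:226,205:285],(400,480),interpolation=3)
cv2.imwrite('pics/c3.png',o[:,:,::-1])
# brown roller bbox in side
hsv=cv2.cvtColor(b,cv2.COLOR_RGB2HSV);
for nm,im,(y0,y1,x0,x1) in(('d3',b,(150,226,215,275)),('d2',load('d2.png')[1],(150,226,215,275))):
    c=im[y0:y1,x0:x1].astype(int);m=((c[:,:,0]<120)&(c[:,:,0]>c[:,:,2]+25)).astype(np.uint8)
    n,l,st,ce=cv2.connectedComponentsWithStats(m);k=1+st[1:,4].argmax();print(nm,st[k],ce[k]+[x0,y0])
E
```

```text
[ 0.5374103  -0.08860681  0.18711556] [-0.73670902 -0.36116575  2.5913772 ]
[[243.07772205 196.09780053]]
d3 [  0  16  60  20 215] [245.13953488 170.38139535]
d2 [  0   1  56  38 426] [238.4600939  174.80046948]
```

Emit:
servo_tool(
  commands=[
    [[0, 0, 0, 4, -2, 0, 0], [0, 0, 0, 8, -4, 0, 0], [0, 0, 0, 12, -6, 0, 0], [0, 0, 0, 16, -8, 0, 0], [0, 0, 0, 20, -9, 0, 0]],
  ],
)

```text
time: 6.58
position: [0.5361, -0.0977, 0.1671]
tool_rot: [0.111, 1.568, -0.111]
ft_force: [-1.1, 0.6, 2.3]
grip_width: 0.002
```

Emit:
servo_tool(
  commands=[
    [[0, 0, 1, 4, -1, 0, 0], [0, 0, 2, 9, -3, 0, 0], [0, 0, 4, 13, -4, 0, 0], [0, 0, 5, 18, -5, 0, 0], [0, 0, 6, 22, -6, 0, 0]],
  ],
)

```text
time: 7.2
position: [0.5352, -0.1038, 0.1451]
tool_rot: [0.194, 1.559, -0.028]
ft_force: [-0.8, 0.1, 0.4]
grip_width: 0.008
```

```bash
python3 - <<'E'
from h import *
s=ctrl.get_state();print(s['position'],s['ft_force'])
i,a=snap('scene','s4.png');j,b=snap('side','d4.png')
print(proj(j,[s['position']]),proj(i,[s['position']]))
o=np.zeros((480,800,3),np.uint8)
o[:,:400]=cv2.resize(a[140:236,200:280],(400,480),interpolation=3);o[:,400:]=cv2.resize(b[140:236,205:285],(400,480),interpolation=3)
cv2.imwrite('pics/c4.png',o[:,:,::-1])
E
```

```text
[ 0.53520886 -0.10376463  0.14506067] [-0.80395843  0.09780941  0.43298751]
[[243.14070008 212.67856556]] [[230.6665926  204.92222554]]
```

View pics/c4.png

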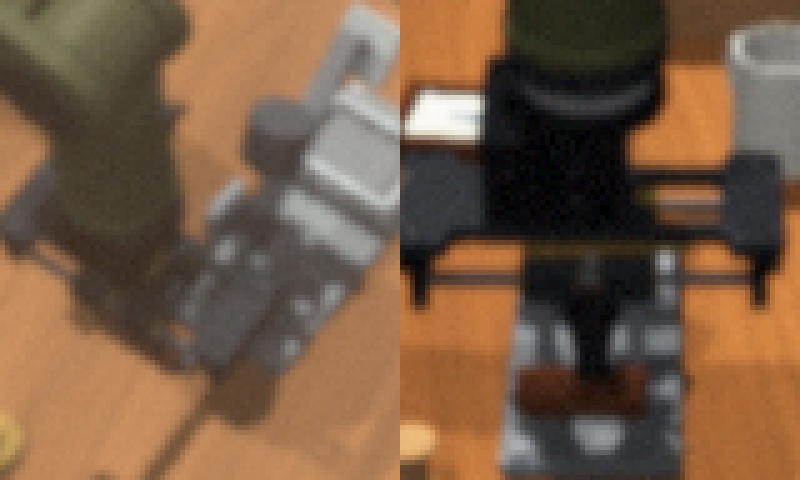

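The tip is on the roller and the arm is lifting. I continue along the arc.

Emit:
servo_tool(
  commands=[
    [[0, 0, 1, 5, -1, 0, 0], [0, 0, 3, 9, -2, 0, 0], [0, 0, 4, 14, -3, 0, 0], [0, 0, 6, 18, -3.5, 0, 0], [0, 0, 7, 23, -4.5, 0, 0]],
  ],
)

```text
time: 7.92
position: [0.5352, -0.1061, 0.1218]
tool_rot: [0.289, 1.544, 0.068]
ft_force: [0.2, 0.1, 0.5]
grip_width: 0.003
```

Emit:
servo_tool(
  commands=[
    [[0, 0, 1, 5, -1, 0, 0], [0, 0, 3, 9, -1.5, 0, 0], [0, 0, 4, 14, -2, 0, 0], [0, 0, 6, 18, -2.5, 0, 0], [0, 0, 7, 23, -3.5, 0, 0]],
  ],
)

```text
time: 8.55
position: [0.5352, -0.1041, 0.0985]
tool_rot: [0.383, 1.526, 0.164]
ft_force: [0.3, -0.2, 0.4]
grip_width: 0.006
```

Emit:
servo_tool(
  commands=[
    [[0, 0, 1, 4, -0.5, 0, 0], [0, 0, 2, 8, -1, 0, 0], [0, 0, 3, 13, -1.5, 0, 0], [0, 0, 4, 17, -2, 0, 0], [0, 0, 5, 21, -2.5, 0, 0]],
  ],
)

```text
time: 9.18
position: [0.536, -0.0988, 0.0781]
tool_rot: [0.449, 1.51, 0.233]
ft_force: [0.0, 0.2, -0.0]
grip_width: 0.009
```

```bash
python3 - <<'E'
from h import *
s=ctrl.get_state();print(s['position'],s['ft_force'])
i,a=snap('scene','s5.png');j,b=snap('side','d5.png')
print(proj(j,[s['position']]),proj(i,[s['position']]))
o=np.zeros((480,800,3),np.uint8)
o[:,:400]=cv2.resize(a[140:236,200:280],(400,480),interpolation=3);o[:,400:]=cv2.resize(b[160:256,205:285],(400,480),interpolation=3)
cv2.imwrite('pics/c5.png',o[:,:,::-1])
E
```

```text
[ 0.53603185 -0.09879259  0.07814535] [ 0.03324647  0.15335861 -0.01827403]
[[243.58018248 231.41324407]] [[232.29443265 213.36063403]]
```

View pics/c5.png

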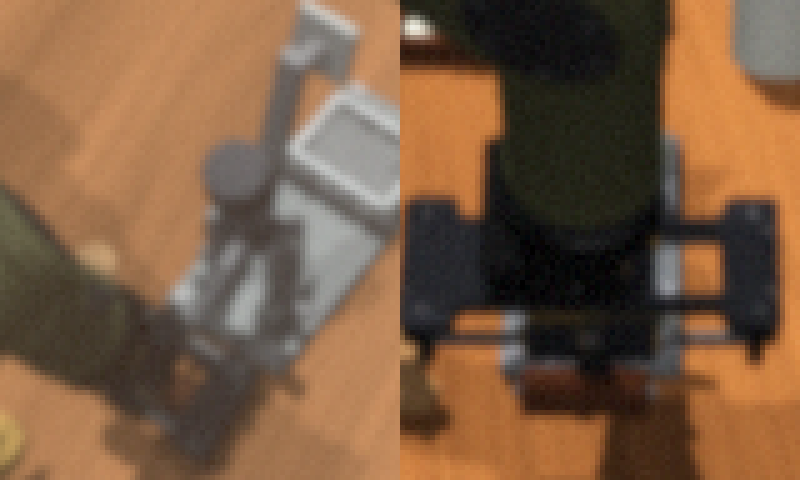

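The arm is nearly upright and the roller is low. I press to the end and then withdraw along the tool axis.

Emit:
servo_tool(
  commands=[
    [[0, 0, 0, 4, -0.5, 0, 0], [0, 0, 0, 8, -1, 0, 0], [0, 0, 0, 12, -1.5, 0, 0], [0, 0, 0, 16, -2, 0, 0], [0, 0, 0, 19, -2, 0, 0]],
  ],
)

```text
time: 9.9
position: [0.5368, -0.0926, 0.0601]
tool_rot: [0.448, 1.511, 0.232]
ft_force: [-0.3, -0.8, 0.5]
grip_width: 0.006
```

Emit:
servo_tool(
  commands=[
    [[0, 0, 0, -5, 0, 0, 0], [0, 0, 0, -20, 0, 0, 0], [0, 0, 0, -60, 0, 0, 0], [0, 0, 0, -120, 0, 0, 0], [0, 0, 0, -150, 0, 0, 0]],
  ],
)

```text
time: 10.52
position: [0.5291, -0.1581, 0.2004]
tool_rot: [0.446, 1.506, 0.228]
ft_force: [0.3, -0.6, 0.3]
grip_width: 0.007
```

```bash
python3 - <<'E'
from h import *
s=ctrl.get_state();print(s['position'],s['ft_force'],R.from_rotvec(s['tool_rot']).as_matrix().round(3))
i,a=snap('scene','s6.png');j,b=snap('side','d6.png');k,w=snap('wrist','w6.png')
# small frame dark mask in scene & side, bounded region
for nm,inf,im,(y0,y1,x0,x1) in(('scene',i,a,(255,300,165,207)),('side',j,b,(305,350,212,268))):
    c=im[y0:y1,x0:x1].astype(int);m=(c[:,:,0]<110).astype(np.uint8);
    m=cv2.morphologyEx(m,cv2.MORPH_CLOSE,np.ones((9,9)))
    cs,_=cv2.findContours(m,0,1);cc=max(cs,key=cv2.contourArea);r=cv2.minAreaRect(cc);bp=cv2.boxPoints(r)+[x0,y0]
    print(nm,r,bp.tolist(),onz(inf,bp,.014)[:,:2].round(4).tolist())
o=np.zeros((480,800,3),np.uint8)
o[:,:400]=cv2.resize(a[140:236,200:280],(400,480),interpolation=3);o[:,400:]=cv2.resize(b[160:256,205:285],(400,480),interpolation=3)
cv2.imwrite('pics/c6.png',o[:,:,::-1])
E
```

```text
[ 0.52910359 -0.15812777  0.20038518] [ 0.288456   -0.56597379  0.30524844] [[ 0.064  0.127  0.99 ]
 [ 0.415  0.899 -0.142]
 [-0.908  0.42   0.005]]
scene ((22.5897216796875, 24.64029312133789), (28.636241912841797, 26.21286392211914), 43.36341857910156) [[168.18107509613037, 279.33768463134766], [186.179443359375, 260.2805862426758], [206.9983673095703, 279.9429016113281], [189.0, 299.0]] [[0.443, -0.3984], [0.4614, -0.3093], [0.5637, -0.3399], [0.5434, -0.4264]]
side ((31.5, 22.0), (44.0, 47.0), 90.0) [[220.0, 305.0], [267.0, 305.0], [267.0, 349.0], [220.0, 349.0]] [[0.4548, -0.2928], [0.5672, -0.3084], [0.5468, -0.4313], [0.4457, -0.4173]]
```

View pics/c6.png

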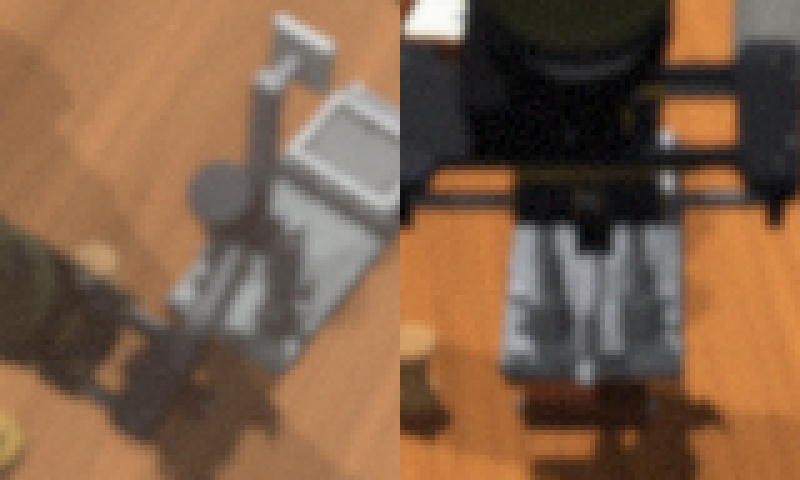

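The arm stays up by itself and the roller is down, with its centre about 0.035-0.045 m high. Next I go to look at the small frame from close by.

Emit:
servo_tool(
  commands=[
    [[0, 0, -5, -35, -51, 0, 87], [0, 0, -10, -70, -103, 0, 87], [0, 0, -15, -104, -154, 0, 87], [0, 0, -20, -139, -206, 0, 87], [0, 0, -25, -174, -257, 0, 87]],
  ],
)

```text
time: 11.3
position: [0.4845, -0.46, 0.2448]
tool_rot: [0.109, 1.57, -0.111]
ft_force: [1.2, 0.3, -0.9]
grip_width: 0.491
```

Emit:
servo_tool(
  commands=[
    [[0, 0, 0, 0, 0, 0, 87], [0, 0, 0, 0, 0, 0, 87], [0, 0, 0, 0, 0, 0, 87], [0, 0, 0, 0, 0, 0, 87]],
  ],
)

```text
time: 11.8
position: [0.4854, -0.4578, 0.2452]
tool_rot: [0.11, 1.568, -0.109]
ft_force: [-0.7, -0.1, 0.9]
grip_width: 0.938
```

```bash
python3 - <<'E'
from h import *
s=ctrl.get_state();print(s['position'],s['grip_width'],R.from_rotvec(s['tool_rot']).as_matrix().round(3))
i,im=snap('wrist','w7.png')
c=im.astype(int);m=((c.max(2)<115)).astype(np.uint8);m=cv2.morphologyEx(m,cv2.MORPH_CLOSE,np.ones((5,5)))
p=proj(i,[[.497,-.367,.028]])[0];print(p)
n,l,st,ce=cv2.connectedComponentsWithStats(m)
for k in range(1,n):
    if st[k,4]>300:print(st[k],ce[k])
E
```

```text
[ 0.4854175  -0.45779537  0.24515909] 0.9377862162423212 [[-0.     0.139  0.99 ]
 [ 0.001  0.99  -0.139]
 [-1.     0.001 -0.   ]]
[257.72573422  90.98430373]
[149   0  41  82 324] [171.33950617  51.92592593]
[372  46  32  50 642] [383.57009346  74.23364486]
[    0   203   512   181 67742] [253.05969709 309.67441174]
```

View pics/w7.png

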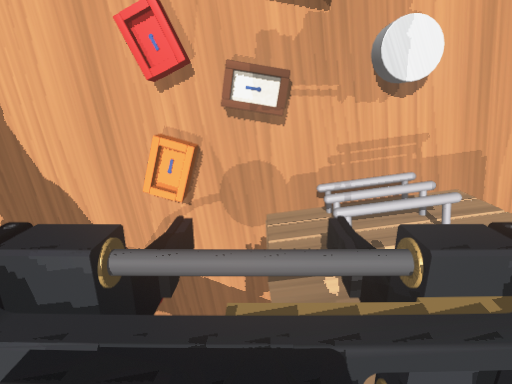

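The dark frame is at wrist (256,88), outline about (222-291, 60-115). Red is at (152,40) and orange at (172,168), both clear of the grasp. I measure its outline now.

```bash
python3 - <<'E'
from h import *
i,im=load('w7.png')
y0,y1,x0,x1=48,130,205,308
c=cv2.GaussianBlur(im,(3,3),0)[y0:y1,x0:x1]
hsv=cv2.cvtColor(c,cv2.COLOR_RGB2HSV)
print(hsv[3,3],c[3,3],c[20,25],c[55,45])
for th in(120,135):
    m=(c[:,:,0]<th).astype(np.uint8)
    cs,_=cv2.findContours(m,0,1);cc=max(cs,key=cv2.contourArea)
    q=onz(i,cv2.convexHull(cc).reshape(-1,2)+[x0,y0],.028)[:,:2]*1000
    r=cv2.minAreaRect(q.astype(np.float32));print(th,r,cv2.boundingRect(cc))
R0=R.from_rotvec(ctrl.get_state()['tool_rot']).as_matrix()
w=((c[:,:,2]>150)).astype(np.uint8);cs,_=cv2.findContours(w,0,1);cc=max(cs,key=cv2.contourArea)
q=onz(i,cv2.convexHull(cc).reshape(-1,2)+[x0,y0],.02)[:,:2]*1000;print('white',cv2.minAreaRect(q.astype(np.float32)))
E
```

```text
[ 13 136 214] [214 148 100] [131  87  65] [160 129 110]
120 ((503.5331115722656, -346.6326599121094), (3.79323673248291, 68.41441345214844), 72.94168090820312) (28, 21, 56, 10)
135 ((495.664794921875, -369.34918212890625), (64.33218383789062, 81.01134490966797), 73.87718963623047) (20, 17, 67, 57)
white ((494.3307800292969, -363.9050598144531), (35.083438873291016, 58.105873107910156), 73.0754623413086)
```

Emit:
servo_tool(
  commands=[
    [[4, 0, 0, 45, 10, -7, 87], [8.5, 0, 0, 95, 19, -14, 87], [8.5, 0, 0, 95, 19, -14, 87], [8.5, 0, 0, 95, 19, -14, 87]],
  ],
)

```text
time: 12.35
position: [0.475, -0.4392, 0.1526]
tool_rot: [0.224, 1.556, -0.227]
ft_force: [-0.3, -0.4, 0.9]
grip_width: 0.998
```

```bash
python3 - <<'E'
from h import *
s=ctrl.get_state();R0=R.from_rotvec(s['tool_rot']).as_matrix();P=np.array(s['position']);print(P,s['grip_width'],R0.round(3))
i,im=snap('wrist','w8.png')
p=proj(i,[[.4955,-.3647,.028]])[0];print(p,proj(i,[P]))
x0=int(p[0])-75;y0=max(0,int(p[1])-60);c=cv2.GaussianBlur(im,(3,3),0)[y0:y0+125,x0:x0+150]
for th in(120,128,135,140):
    m=(c[:,:,0]<th).astype(np.uint8)
    cs,_=cv2.findContours(m,0,1);cc=max(cs,key=cv2.contourArea)
    q=onz(i,cv2.convexHull(cc).reshape(-1,2)+[x0,y0],.028)[:,:2]*1000
    r=cv2.minAreaRect(q.astype(np.float32));t=(np.array([*r[0],0])/1000-P)@R0;print(th,r,cv2.boundingRect(cc),(t*1000).round(1))
cv2.imwrite('pics/w8c.png',cv2.resize(im[:240,100:420],(800,600),interpolation=3)[:,:,::-1]);print(x0,y0)
E
```

```text
[ 0.47500822 -0.43923229  0.15261285] 0.997910576679155 [[ 0.002  0.284  0.959]
 [-0.002  0.959 -0.284]
 [-1.    -0.001  0.003]]
[256.19849061 102.34901022] [[257.00090397 233.02545711]]
120 ((494.2546081542969, -361.91510009765625), (37.474037170410156, 76.6687240600586), 73.54878997802734) (32, 37, 83, 42) [152.5  79.8  -3.9]
128 ((497.5671691894531, -359.9325866699219), (41.794334411621094, 80.22014617919922), 76.70378875732422) (32, 30, 87, 50) [152.5  82.7  -1.3]
135 ((494.71160888671875, -367.9146423339844), (62.79928207397461, 82.64673614501953), 73.52155303955078) (31, 29, 89, 69) [152.5  74.2  -1.8]
140 ((494.78070068359375, -367.9483642578125), (62.78947067260742, 82.96534729003906), 73.54971313476562) (31, 29, 89, 69) [152.5  74.2  -1.7]
181 42
```

View pics/w8c.png

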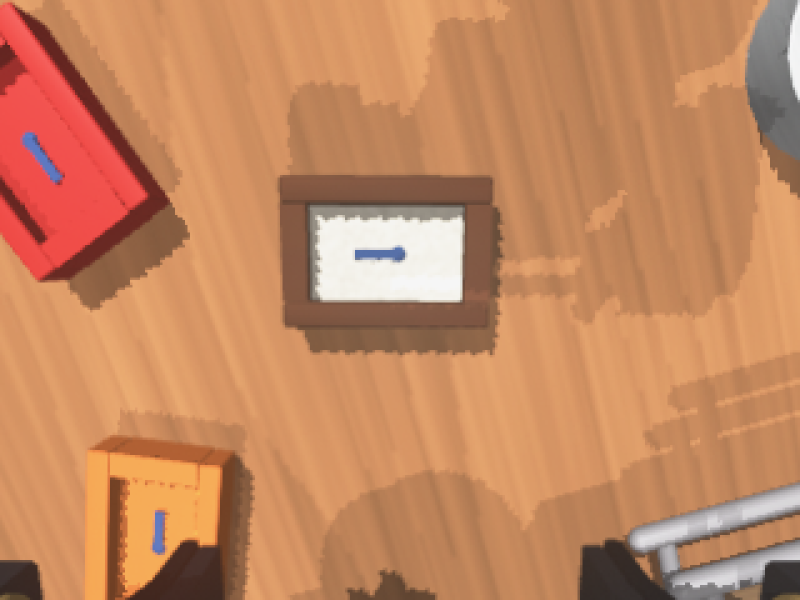

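```bash
python3 - <<'E'
from h import *
s=ctrl.get_state();R0=R.from_rotvec(s['tool_rot']).as_matrix();P=np.array(s['position'])
i,im=load('w8.png')
q=onz(i,[[212,70.8],[296.8,70.8],[295.2,130.8],[214,130.8]],.028);t=(q-P)@R0*1000;print(t.round(1),t.mean(0))
g=im.astype(int).sum(2)
for r in (222,228,234,238):
    d=np.where(g[r,100:420]<150)[0]+100; L=d[d<257];Rr=d[d>257];print(r,L.max() if len(L) else 0,Rr.min() if len(Rr) else 0)
# expected finger inner edges at opening 87mm, pad inner face points at depths behind the TCP
for back in(0,20,40,60):
  for y in(-9.5,9.5):
    print(back,y,proj(i,[P+R0@np.array([-back,y,-43.5])/1000,P+R0@np.array([-back,y,43.5])/1000]).round(1).tolist())
E
```

```text
[[125.  106.  -43.5]
 [125.3 106.1  35.1]
 [125.4  51.1  35.4]
 [125.1  51.  -43.9]] [125.17429799  78.54562909  -4.23483733]
222 176 334
228 187 333
234 188 333
238 188 332
0 -9.5 [[187.6, 247.8], [328.3, 248.0]]
0 9.5 [[185.5, 219.2], [330.4, 219.5]]
20 -9.5 [[179.0, 264.9], [336.4, 265.2]]
20 9.5 [[176.2, 233.5], [339.0, 233.7]]
40 -9.5 [[168.0, 286.7], [346.6, 287.1]]
40 9.5 [[164.3, 251.7], [350.1, 252.0]]
60 -9.5 [[153.6, 315.2], [360.0, 315.7]]
60 9.5 [[148.6, 275.9], [364.8, 276.3]]
```

The frame outline is 79 x 55 mm, which fits, and the yaw is aligned. It is 78 mm ahead and 4-6 mm to the -z side. I move over it, stop just above it and check the finger gaps.

Emit:
servo_tool(
  commands=[
    [[0, 0, 0, 0, 40, -3, 87], [0, 0, 0, 20, 78, -6, 87], [0, 0, 0, 70, 78, -6, 87], [0, 0, 0, 108, 78, -6, 87], [0, 0, 0, 108, 78, -6, 87]],
  ],
)

```text
time: 13.02
position: [0.4898, -0.3617, 0.0417]
tool_rot: [0.228, 1.561, -0.226]
ft_force: [-0.0, 0.4, 0.4]
grip_width: 0.998
```

```bash
python3 - <<'E'
from h import *
s=ctrl.get_state();print(s['position'],s['grip_width'],s['ft_force'])
i,im=snap('wrist','w9.png')
cv2.imwrite('pics/w9c.png',cv2.resize(im[130:280,156:356],(800,600),interpolation=3)[:,:,::-1])
E
```

```text
[ 0.48983895 -0.36165108  0.0417466 ] 0.9978465904327365 [-0.02945264  0.40460655  0.44430074]
```

View pics/w9c.png

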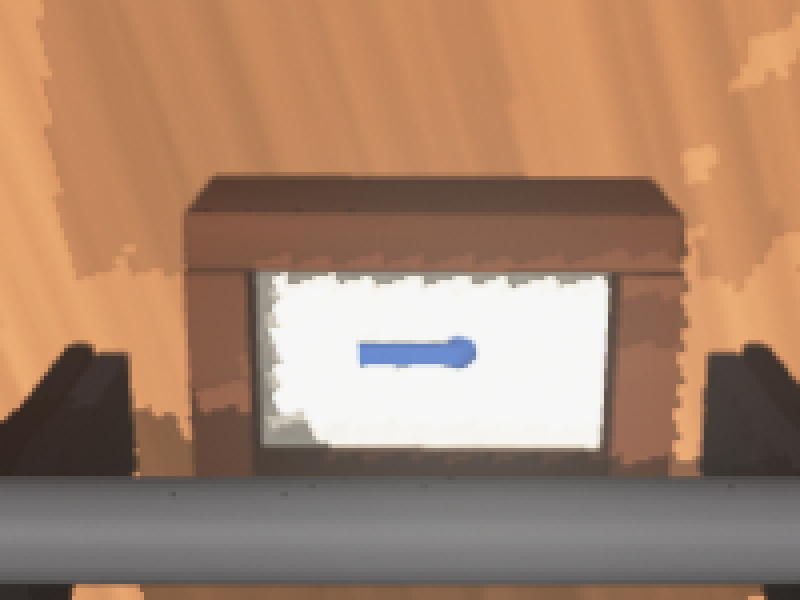

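The view shows finger inner edges at crop columns 132 and 705 and the frame at 188-682. The frame is therefore about 3 mm to +z, and I correct for that. Its far top edge is at picture row 183.

```bash
python3 - <<'E'
from h import *
s=ctrl.get_state();R0=R.from_rotvec(s['tool_rot']).as_matrix();P=np.array(s['position'])
i,im=load('w9.png')
f=lambda u,v,z:((onz(i,[[u,v]],z)-P)@R0*1000).round(1)[0]
for a in((203,183,.028),(326,183,.028),(156+185/4,130+270/4,.028),(156+685/4,130+270/4,.028),(218,197.8,.028),(308,197.8,.028)):print(a,f(*a))
E
```

```text
(203, 183, 0.028) [ 15.7  28.2 -35.8]
(326, 183, 0.028) [15.8 28.4 41.7]
(202.25, 197.5, 0.028) [ 15.7  18.6 -36.8]
(327.25, 197.5, 0.028) [15.8 18.8 43.1]
(218, 197.8, 0.028) [ 15.7  18.4 -26.7]
(308, 197.8, 0.028) [15.8 18.5 30.8]
```

Emit:
servo_tool(
  commands=[
    [[0, 0, 0, 0, 0, 2.5, 87], [0, 0, 0, 5, 0, 2.5, 87], [0, 0, 0, 10, 0, 2.5, 87], [0, 0, 0, 13, 0, 2.5, 87], [0, 0, 0, 16, 0, 2.5, 87]],
  ],
)

```text
time: 13.7
position: [0.4926, -0.3624, 0.0261]
tool_rot: [0.227, 1.559, -0.227]
ft_force: [-0.5, -0.7, -0.0]
grip_width: 0.999
```

Emit:
servo_tool(
  commands=[
    [[0, 0, 0, 3, 0, 0, 87], [0, 0, 0, 6, 0, 0, 87], [0, 0, 0, 10, 0, 0, 87], [0, 0, 0, 14, 0, 0, 87], [0, 0, 0, 14, 0, 0, 87]],
  ],
)

```text
time: 14.32
position: [0.4924, -0.3622, 0.0119]
tool_rot: [0.227, 1.56, -0.227]
ft_force: [-0.6, -0.5, -0.3]
grip_width: 0.998
```

Emit:
servo_tool(
  commands=[
    [[0, 0, 0, 0, 0, 0, 82], [0, 0, 0, 0, 0, 0, 78], [0, 0, 0, 0, 0, 0, 74], [0, 0, 0, 0, 0, 0, 74], [0, 0, 0, 0, 0, 0, 74]],
  ],
  newtons=15,
)

```text
time: 14.95
position: [0.4926, -0.3625, 0.0125]
tool_rot: [0.227, 1.559, -0.227]
ft_force: [-1.3, 1.2, 2.5]
grip_width: 0.916
```

The grip shows an opening of 79.7 mm, so the frame is held. I lift it and carry it to a viewing pose above the open press.

Emit:
servo_tool(
  commands=[
    [[0, 0, 0, -15, 0, 0, 74], [0, 0, 0, -60, 0, 0, 74], [0, 0, 0, -120, 0, 0, 74], [0, 0, 0, -180, 0, 0, 74], [0, 0, 0, -240, 0, 0, 74]],
  ],
  newtons=20,
)

```text
time: 15.58
position: [0.4928, -0.3621, 0.2554]
tool_rot: [0.226, 1.558, -0.227]
ft_force: [0.6, -1.4, -1.7]
grip_width: 0.918
```

Emit:
servo_tool(
  commands=[
    [[0, 0, 0, -50, 25, -5, 74], [0, 0, 0, -90, 70, -10, 74], [0, 0, 0, -112, 125, -17, 74], [0, 0, 0, -112, 180, -24, 74], [0, 0, 0, -112, 226, -30, 74]],
  ],
)

```text
time: 16.2
position: [0.5287, -0.1341, 0.3659]
tool_rot: [0.224, 1.557, -0.226]
ft_force: [0.6, -0.3, -2.1]
grip_width: 0.919
```

Emit:
servo_tool(
  commands=[
    [[-2, 0, 0, 0, 50, -7, 74], [-4, 0, 0, 0, 105, -14, 74], [-6, 0, 0, 0, 160, -22, 74], [-8.8, 0, 0, 0, 205, -28, 74], [-8.8, 0, 0, 0, 227, -31, 74]],
  ],
)

```text
time: 16.82
position: [0.5627, 0.0934, 0.3654]
tool_rot: [0.103, 1.567, -0.101]
ft_force: [0.7, -0.8, -1.3]
grip_width: 0.919
```

Emit:
servo_tool(
  commands=[
    [[0, 0, 0, 0, 0, 0, 74], [0, 0, 0, 0, 0, 0, 74]],
  ],
)

```text
time: 17.08
position: [0.5634, 0.0878, 0.3646]
tool_rot: [0.107, 1.568, -0.108]
ft_force: [0.7, 0.0, -1.3]
grip_width: 0.916
```

```bash
python3 - <<'E'
from h import *
s=ctrl.get_state();R0=R.from_rotvec(s['tool_rot']).as_matrix();P=np.array(s['position']);print(P,s['grip_width'],s['ft_force'],R0.round(3).tolist())
i,im=snap('wrist','w10.png')
p=proj(i,[[.572,.163,.03]])[0];print(p)
x0,y0=int(p[0])-60,max(0,int(p[1])-60)
g=im[y0:y0+130,x0:x0+120].astype(int)
sat=g.max(2)-g.min(2);br=g.mean(2)
for r in range(0,130,4): print(y0+r,''.join('.' if sat[r,c]>35 else '0123456789'[min(9,int(br[r,c]/25.6))] for c in range(0,120,2)))
print(x0)
E
```

```text
[0.5634165  0.08779894 0.36461127] 0.9161415317315257 [ 0.70413945  0.02539316 -1.34595467] [[0.0, 0.136, 0.991], [-0.001, 0.991, -0.136], [-1.0, -0.001, 0.0]]
[257.73984596 103.85169434]
43 ............................................................
47 ............................................................
51 ............................................................
55 ............................................................
59 ............................................................
63 ..............567776666666666666666666666666666.............
67 ..............567774666666666666666666666677765.............
71 ..............565446666666666666666677666654455.............
75 ..............555555555556666666666666666666665.............
79 ..............467788777787777776766666556656554.............
83 ..............569844445666788898999999999999954.............
87 ..............569865566666656666566655765559954.............
91 ..............569756676677667766667666676669953.............
95 ...............79857766676667766776766667669963.............
99 .............
[... 521 characters left out ...]
.7646664566445644464445444444334..............
135 ...............7777777777777777777777777766665..............
139 ...............7777777777777777777777777666664..............
143 ...............6777777777777777777777776666664..............
147 ...............7777777777777777777777766666664..............
151 ...............7777777777777777777777666666665..............
155 ...............777777777777766667777666666666...............
159 ...............777777777776666666666666666666...............
163 ...............677777777766666666666666666665...............
167 ...............677777666666666666666666666665...............
171 ...............677764444456666666665444456665...............
197
```

```bash
python3 - <<'E'
from h import *
s=ctrl.get_state();R0=R.from_rotvec(s['tool_rot']).as_matrix();P=np.array(s['position'])
i,im=load('w10.png')
g=im.astype(int);sat=g.max(2)-g.min(2);br=cv2.GaussianBlur(g.mean(2).astype(np.float32),(0,0),.6)
for th in(190,200,210):
    y0,x0=74,222;S=6
    b=cv2.resize(br[y0:130,x0:296],None,fx=S,fy=S,interpolation=2)
    m=((b>th)).astype(np.uint8)
    n,l,st,ce=cv2.connectedComponentsWithStats(m);k=1+st[1:,4].argmax()
    ys,xs=np.where(l==k);uv=np.c_[(xs+.5)/S-.5+x0,(ys+.5)/S-.5+y0]
    q=onz(i,uv,.034);t=((q-P)@R0*1000)[:,1:]
    r=cv2.minAreaRect(t.astype(np.float32));print(th,r,(P+R0@np.array([0,*r[0]])/1000).round(4))
# profiles: rows along col 240..275 mean; cols rows 92..115
print('colprofile rows76-130',br[76:130,240:275].mean(1).astype(int).tolist())
print('rows92-100: cols225-237',br[92:100,224:238].mean(0).astype(int).tolist(),'278-296',br[92:100,278:296].mean(0).astype(int).tolist())
print('rows108-116: cols',br[108:116,224:238].mean(0).astype(int).tolist(),br[108:116,274:294].mean(0).astype(int).tolist())
f=lambda u,v,z=.034:((onz(i,[[u,v]],z)-P)@R0*1000).round(2)[0][1:]
for uv in((257,81),(257,125),(230,103),(283,103)):print(uv,f(*uv),f(*uv,.026))
E
```

```text
190 ((78.97119140625, -4.066677093505859), (71.93745422363281, 96.90048217773438), 1.088683009147644) [0.5703 0.1661 0.3644]
200 ((78.94232940673828, -4.043357849121094), (71.21347045898438, 95.80613708496094), 1.235603928565979) [0.5703 0.1661 0.3644]
210 ((78.94059753417969, -3.9102020263671875), (70.65728759765625, 94.97348022460938), 1.2351067066192627) [0.5705 0.1661 0.3644]
colprofile rows76-130 [154, 156, 161, 184, 222, 239, 233, 198, 125, 112, 134, 161, 173, 176, 176, 177, 177, 177, 177, 177, 178, 179, 178, 177, 177, 178, 178, 178, 179, 179, 179, 178, 178, 179, 179, 178, 178, 178, 178, 178, 178, 178, 176, 168, 169, 218, 241, 239, 209, 150, 133, 147, 133, 115]
rows92-100: cols225-237 [139, 145, 166, 185, 218, 237, 236, 203, 136, 152, 175, 181, 182, 180] 278-296 [175, 171, 169, 172, 195, 228, 238, 228, 193, 149, 120, 94, 109, 133, 139, 137, 136, 137]
rows108-116: cols [152, 160, 174, 186, 218, 239, 238, 204, 137, 153, 174, 179, 182, 183] [160, 154, 153, 155, 159, 161, 159, 160, 196, 221, 217, 184, 145, 127, 102, 106, 125, 137, 141, 141]
(257, 81) [111.89  -3.21] [112.48  -3.29]
(257, 125) [42.44 -3.29] [41.9  -3.36]
(230, 103) [ 77.77 -47.43] [ 77.8  -48.23]
(283, 103) [77.9 39.3] [77.94 39.91]
```

The nest outline measures 71 x 96 mm, which matches, with its long side across. Its centre is at tool (y 78.9, z -4.0), turned +1.2°. I move over it and hover.

Emit:
servo_tool(
  commands=[
    [[0.6, 0, 0, 0, 40, -2.5, 74], [1.2, 0, 0, 0, 78.6, -4.9, 74], [1.2, 0, 0, 0, 78.6, -4.9, 74], [1.2, 0, 0, 60, 78.6, -4.9, 74], [1.2, 0, 0, 120, 78.6, -4.9, 74]],
  ],
)

```text
time: 17.75
position: [0.5702, 0.1651, 0.2435]
tool_rot: [0.125, 1.565, -0.126]
ft_force: [0.2, -0.3, -1.4]
grip_width: 0.917
```

Emit:
servo_tool(
  commands=[
    [[0, 0, 0, 55, 0, 0, 74], [0, 0, 0, 110, 0, 0, 74], [0, 0, 0, 150, 0, 0, 74], [0, 0, 0, 175, 0, 0, 74], [0, 0, 0, 175, 0, 0, 74]],
  ],
)

```text
time: 18.38
position: [0.5681, 0.1645, 0.0673]
tool_rot: [0.123, 1.571, -0.127]
ft_force: [0.9, -1.2, -1.1]
grip_width: 0.917
```

```bash
python3 - <<'E'
from h import *
s=ctrl.get_state();R0=R.from_rotvec(s['tool_rot']).as_matrix();P=np.array(s['position']);print(P,s['grip_width'],s['ft_force'],R0.round(4).tolist())
i,im=snap('wrist','w11.png')
N=np.array([.5634165,.08779894,.364611])  # nest centre target by image
R1=np.array([[0,.136,.991],[-.001,.991,-.136],[-1,-.001,0]])
C=N+R1@np.array([0,78.94,-4.0])/1000;print('nest-TCP in tool',((C-P)@R0*1000).round(2))
g=im.astype(int);sat=g.max(2)-g.min(2);br=g.mean(2)
for r in range(110,250,4): print(r,''.join('.' if sat[r,c]>35 else '0123456789'[min(9,int(br[r,c]/25.6))] for c in range(150,370,3)))
E
```

```text
[0.56807252 0.16452102 0.06727237] 0.9167255322911351 [ 0.89091807 -1.18553287 -1.09762582] [[-0.0043, 0.1587, 0.9873], [-0.0021, 0.9873, -0.1587], [-1.0, -0.0027, -0.0039]]
nest-TCP in tool [-297.27    1.54    0.6 ]
110 ..........................................................................
114 ..........................................................................
118 ..............555555555555556665666666666666666666666666666665............
122 .............6667765666666666666666666666666666666566666777665............
126 .............6677777566666666666666666666666666666666657777765............
130 .............6677777366666666666666666666666666666666657777765............
134 .............5667777356666666666666666666666666666666666776564............
138 .............5665445666666666666666666666666666666666663556664............
142 .............566666666666666666666666666666666666666666666666.............
146 .............566666666666666666666666666666666666666666666666.............
150 .............444444444444444444444444444444444444444444444444.............
154 ..........
[... 1181 characters left out ...]
............2244333333333333343444444444443333333...................
218 ..........11.......258999579999995799999957999999669992.......211.........
222 .........1112......255999999999999999999999999999999992.......2122........
226 ........11122......249999999999999999999999999999999992.......22112.......
230 .......111221......248999999999999999999999999999999992......2222112......
234 .....11111121......24599999999...........89999999999992......22222111.....
238 ....11111111122222.24999999999...........89999999999992......2222221112...
242 ..11111111111222222237999999999999999999999999999999992......22222221111..
246 1111111111111222222235599999999999999999999999999999982......2221222111111
```

```bash
python3 - <<'E'
from h import *
i,im=load('w11.png');g=im.astype(int);br=g.mean(2)
print('cols190-210 rows176-184',br[176:184,188:212].mean(0).astype(int).tolist())
print('cols318-336',br[176:184,314:338].mean(0).astype(int).tolist())
print('rows160-216 mid br',br[160:218,235:280].mean(1).astype(int).tolist())
print('frame row 203-207 cols 180-212 R',g[203:208,180:214,0].mean(0).astype(int).tolist())
print('cols 310-345 R',g[203:208,308:345,0].mean(0).astype(int).tolist())
print('frame row 191-194 cols',g[190:193,188:214].mean((0,2)).astype(int).tolist(),g[190:193,308:338].mean((0,2)).astype(int).tolist())
E
```

```text
cols190-210 rows176-184 [135, 138, 146, 151, 151, 184, 226, 228, 228, 227, 226, 225, 216, 162, 97, 93, 90, 103, 134, 153, 154, 154, 155, 156]
cols318-336 [153, 153, 152, 153, 143, 124, 143, 201, 226, 228, 227, 226, 225, 224, 205, 167, 154, 145, 127, 137, 147, 145, 143, 143]
rows160-216 mid br [154, 160, 161, 221, 234, 233, 231, 230, 229, 227, 216, 145, 88, 95, 115, 138, 150, 153, 153, 154, 154, 155, 155, 155, 131, 88, 68, 70, 71, 71, 71, 72, 72, 72, 74, 75, 76, 80, 93, 97, 97, 97, 97, 97, 97, 97, 97, 96, 96, 96, 96, 96, 97, 91, 101, 135, 168, 197]
frame row 203-207 cols 180-212 R [189, 189, 189, 189, 189, 189, 173, 127, 123, 126, 126, 126, 126, 126, 126, 126, 126, 126, 126, 126, 126, 126, 127, 126, 126, 126, 127, 127, 127, 127, 127, 127, 127, 127]
cols 310-345 R [127, 126, 126, 126, 126, 126, 126, 126, 126, 126, 126, 126, 126, 126, 126, 126, 126, 126, 125, 125, 125, 126, 126, 125, 121, 118, 175, 206, 205, 201, 198, 195, 194, 194, 194, 196, 196]
frame row 191-194 cols [135, 130, 130, 130, 93, 70, 66, 66, 66, 66, 67, 67, 66, 67, 67, 67, 67, 67, 67, 67, 67, 68, 68, 68, 68, 68] [71, 71, 71, 71, 71, 71, 71, 71, 71, 71, 71, 70, 70, 70, 70, 71, 71, 70, 70, 82, 108, 135, 141, 126, 136, 148, 149, 147, 145, 143]
```

```bash
python3 - <<'E'
from h import *
s=ctrl.get_state();R0=R.from_rotvec(s['tool_rot']).as_matrix();P=np.array(s['position'])
i,im=load('w11.png');print(P)
f=lambda u,v,z:((onz(i,[[u,v]],z)-P)@R0*1000).round(2)[0][1:]
zb=P[2]-.0125
print('rib outer L/R',f(193.1,180,.034),f(328.4,180,.034),'inner',f(201,180,.034),f(320.7,180,.034))
print('frame top L/R',f(186.3,205,zb+.028),f(333.8,205,zb+.028))
print('rib far outer/inner',f(257,162.5,.034),f(257,170.9,.034))
print('frame far top/bot',f(257,197.6,zb+.028),f(257,184.3,zb))
# rib far outer edge slope
g=im.astype(int).mean(2)
for c in(205,225,245,265,285,305,318):
    k=g[158:169,c-1:c+2].mean(1);j=np.where(k>195)[0][0];e=157+j+(195-k[j-1])/(k[j]-k[j-1])
    k2=g[192:203,c-1:c+2].mean(1);k3=g[180:190,c-1:c+2].mean(1);j3=np.where(k3<110)[0][0];e3=179+j3+(k3[j3-1]-110)/(k3[j3-1]-k3[j3])
    print(c,round(e,2),f(c,e,.034),round(e3,2),f(c,e3,zb))
E
```

```text
[0.5693088  0.16562358 0.06909277]
rib outer L/R [ 23.17 -46.03] [23.29 48.41] inner [ 23.18 -40.5 ] [23.28 43.03]
frame top L/R [ 22.68 -38.3 ] [22.81 39.99]
rib far outer/inner [35.62 -1.35] [29.72 -1.37]
frame far top/bot [26.89 -0.72] [26.38 -1.08]
205 162.51 [ 35.59 -37.05] 180.28 [ 28.92 -33.2 ]
225 162.53 [ 35.58 -23.3 ] 184.38 [ 26.3  -20.92]
245 162.54 [35.59 -9.58] 184.36 [26.33 -8.52]
265 162.57 [35.57  4.13] 184.4 [26.32  3.87]
285 162.52 [35.63 17.84] 184.68 [26.16 16.26]
305 162.56 [35.62 31.55] 184.69 [26.17 28.65]
318 162.63 [35.59 40.47] 184.49 [26.31 36.7 ]
```

In the hover picture the yaw agrees within 0.1°. The frame has to shift +1.5 mm in y and +0.4 mm in z. I lower it gently.

Emit:
servo_tool(
  commands=[
    [[0, 0, 0, 0, 1.5, 0.4, 74], [0, 0, 0, 6, 1.5, 0.4, 74], [0, 0, 0, 12, 1.5, 0.4, 74], [0, 0, 0, 16, 1.5, 0.4, 74], [0, 0, 0, 19, 1.5, 0.4, 74]],
  ],
)

```text
time: 19.05
position: [0.5696, 0.1691, 0.0499]
tool_rot: [0.123, 1.568, -0.123]
ft_force: [0.4, 0.4, -1.9]
grip_width: 0.92
```

Emit:
servo_tool(
  commands=[
    [[0, 0, 0, 1, 0, 0, 74], [0, 0, 0, 2, 0, 0, 74], [0, 0, 0, 3, 0, 0, 74], [0, 0, 0, 4, 0, 0, 74], [0, 0, 0, 5, 0, 0, 74]],
  ],
)

```text
time: 19.68
position: [0.5698, 0.169, 0.0462]
tool_rot: [0.122, 1.567, -0.123]
ft_force: [-2.6, -2.0, 9.6]
grip_width: 0.918
```

It touches the rib tops (9.6 N). I back off 2 mm and compare the edges in nearly the same plane.

Emit:
servo_tool(
  commands=[
    [[0, 0, 0, -1, 0, 0, 74], [0, 0, 0, -3, 0, 0, 74], [0, 0, 0, -3, 0, 0, 74]],
  ],
)

```text
time: 20.05
position: [0.5698, 0.1692, 0.0484]
tool_rot: [0.123, 1.567, -0.123]
ft_force: [-0.7, -0.1, -0.6]
grip_width: 0.915
```

```bash
python3 - <<'E'
from h import *
s=ctrl.get_state();R0=R.from_rotvec(s['tool_rot']).as_matrix();P=np.array(s['position'])
i,im=snap('wrist','w12.png');print(P,s['ft_force'],s['grip_width'])
g=im.astype(int);br=g.mean(2)
for c in(215,255,300): print(c,'rows140-212',br[140:212,c-2:c+3].mean(1).astype(int).tolist())
for r in(160,166,172,178,186,194,202): print(r,'L',br[r-1:r+2,172:212].mean(0).astype(int).tolist(),'R',br[r-1:r+2,312:350].mean(0).astype(int).tolist())
E
```

```text
[0.56978535 0.16917442 0.04835111] [-0.69635564 -0.09672771 -0.59747781] 0.9147880760384499
215 rows140-212 [161, 161, 162, 162, 162, 162, 163, 163, 163, 163, 163, 163, 163, 162, 162, 161, 161, 161, 160, 143, 118, 110, 116, 145, 159, 158, 156, 151, 152, 153, 153, 154, 156, 158, 162, 164, 208, 229, 232, 231, 229, 228, 228, 226, 175, 95, 66, 67, 68, 68, 68, 69, 69, 70, 72, 72, 73, 79, 92, 95, 94, 95, 95, 95, 94, 93, 93, 93, 92, 92, 91, 91]
255 rows140-212 [160, 160, 161, 161, 161, 162, 162, 162, 162, 162, 162, 162, 161, 161, 161, 161, 161, 161, 162, 153, 121, 106, 110, 133, 149, 150, 149, 142, 148, 153, 154, 155, 156, 156, 160, 164, 182, 223, 232, 231, 230, 229, 228, 226, 180, 100, 68, 69, 70, 71, 71, 72, 72, 71, 74, 75, 75, 80, 93, 97, 96, 97, 97, 98, 97, 96, 97, 96, 96, 96, 96, 96]
300 rows140-212 [161, 161, 161, 162, 162, 162, 162, 161, 161, 161, 161, 160, 160, 160, 160, 160, 160, 160, 159, 159, 128, 108, 110, 127, 150, 154, 152, 151, 150, 151, 151, 151, 152, 153, 156, 163, 168, 223, 233, 232, 231, 230, 229, 227, 207, 128, 68, 70, 70, 71, 71, 72, 72, 71, 73, 75, 75, 77, 90, 95, 95, 
[... 2028 characters left out ...]
40, 141, 141, 139, 136, 136, 135, 135, 135, 137, 148, 153, 180, 222, 226, 209, 157, 107, 72, 69, 69, 69, 69, 69, 70, 69, 69, 70, 70, 70, 70, 70, 70, 70, 70, 70, 70, 71, 71] R [72, 72, 72, 72, 72, 72, 72, 71, 71, 71, 71, 71, 71, 71, 71, 71, 71, 77, 114, 183, 209, 175, 147, 147, 136, 132, 140, 145, 143, 142, 141, 140, 141, 142, 142, 143, 144, 144]
202 L [138, 137, 137, 138, 140, 140, 138, 136, 135, 132, 137, 153, 156, 147, 112, 88, 91, 93, 93, 93, 93, 94, 93, 94, 94, 94, 94, 94, 94, 94, 94, 94, 94, 95, 95, 94, 94, 95, 95, 95] R [94, 94, 93, 93, 93, 93, 93, 93, 93, 92, 92, 92, 92, 92, 92, 92, 92, 92, 91, 91, 89, 84, 113, 130, 126, 139, 148, 146, 144, 143, 141, 140, 141, 142, 142, 142, 142, 143]
```

```bash
python3 - <<'E'
from h import *
s=ctrl.get_state();R0=R.from_rotvec(s['tool_rot']).as_matrix();P=np.array(s['position'])
i,im=load('w12.png')
f=lambda u,v,z:((onz(i,[[u,v]],z)-P)@R0*1000).round(2)[0][1:]
for u,o,b,t in((215,175.7,184.7,197.5),(255,176.3,184.75,197.5),(300,176.5,185.1,197.5)):
    print('rib outer->centre',f(u,o,.034)[0]-35.5,'frame bot',f(u,b,.0361)[0]-28,'top',f(u,t,.0641)[0]-28)
print('rib L/R row186',f(184.8,186,.034),f(334,186,.034),'inner row 178',f(193.0,178,.034),f(325.1,178,.034),'inner186',f(193.7,186,.034),f(325.0,186,.034))
print('frame top row202',f(185.8,202,.0641),f(334,202,.0641),'frame bottom corners row186',f(194.5,186.5,.0361),f(324.7,186.5,.0361),'row194',f(189.6,194,.05),f(330.3,194,.05))
E
```

```text
rib outer->centre -3.270000000000003 frame bot -1.0500000000000007 top -0.3500000000000014
rib outer->centre -3.6400000000000006 frame bot -1.0599999999999987 top -0.33999999999999986
rib outer->centre -3.75 frame bot -1.2699999999999996 top -0.3200000000000003
rib L/R row186 [ 25.5  -45.81] [25.57 48.88] inner row 178 [ 30.74 -40.27] [30.8  42.89] inner186 [ 25.51 -40.15] [25.56 43.15]
frame top row202 [ 25.1 -37.8] [25.15 41.51] frame bottom corners row186 [ 25.77 -39.17] [25.83 42.49] row194 [ 25.18 -39.04] [25.24 42.81]
```

The frame must go -2.5 mm in y and -0.3 mm in z, because the tool had not settled at the hover. I correct that and lower again.

Emit:
servo_tool(
  commands=[
    [[0, 0, 0, 0, -1.5, -0.3, 74], [0, 0, 0, 0, -2.5, -0.3, 74], [0, 0, 0, 0, -2.5, -0.3, 74], [0, 0, 0, 1, -2.5, -0.3, 74], [0, 0, 0, 2, -2.5, -0.3, 74]],
  ],
)

```text
time: 20.72
position: [0.569, 0.1667, 0.0463]
tool_rot: [0.123, 1.567, -0.123]
ft_force: [-0.5, -0.6, -1.0]
grip_width: 0.914
```

Emit:
servo_tool(
  commands=[
    [[0, 0, 0, 0.8, 0, 0, 74], [0, 0, 0, 1.6, 0, 0, 74], [0, 0, 0, 2.4, 0, 0, 74], [0, 0, 0, 3.2, 0, 0, 74], [0, 0, 0, 3.2, 0, 0, 74]],
  ],
)

```text
time: 21.35
position: [0.569, 0.1667, 0.0431]
tool_rot: [0.123, 1.567, -0.123]
ft_force: [0.0, 0.6, -2.4]
grip_width: 0.92
```

It is entering the nest: z is 0.043 and there is no contact force.

Emit:
servo_tool(
  commands=[
    [[0, 0, 0, 0.8, 0, 0, 74], [0, 0, 0, 1.6, 0, 0, 74], [0, 0, 0, 2.4, 0, 0, 74], [0, 0, 0, 3.2, 0, 0, 74], [0, 0, 0, 3.2, 0, 0, 74]],
  ],
)

```text
time: 21.98
position: [0.569, 0.1666, 0.0398]
tool_rot: [0.123, 1.568, -0.123]
ft_force: [-0.3, 0.5, -1.5]
grip_width: 0.911
```

Emit:
servo_tool(
  commands=[
    [[0, 0, 0, 0.4, 0, 0, 74], [0, 0, 0, 0.8, 0, 0, 74], [0, 0, 0, 1.1, 0, 0, 74], [0, 0, 0, 1.1, 0, 0, 74]],
  ],
)

```text
time: 22.48
position: [0.5691, 0.1667, 0.0388]
tool_rot: [0.123, 1.567, -0.123]
ft_force: [0.9, 0.1, -1.9]
grip_width: 0.918
```

Emit:
servo_tool(
  commands=[
    [[0, 0, 0, 0.4, 0, 0, 74], [0, 0, 0, 0.8, 0, 0, 74], [0, 0, 0, 0.8, 0, 0, 74]],
  ],
)

```text
time: 22.85
position: [0.5691, 0.1668, 0.0385]
tool_rot: [0.123, 1.567, -0.123]
ft_force: [-1.7, -0.4, 3.9]
grip_width: 0.917
```

Emit:
servo_tool(
  commands=[
    [[0, 0, 0, 0, 0, 0, 80], [0, 0, 0, 0, 0, 0, 82], [0, 0, 0, 0, 0, 0, 85], [0, 0, 0, 0, 0, 0, 87], [0, 0, 0, 0, 0, 0, 87]],
  ],
)

```text
time: 23.48
position: [0.569, 0.1667, 0.0379]
tool_rot: [0.123, 1.567, -0.123]
ft_force: [0.0, 0.6, 0.3]
grip_width: 0.998
```

```bash
python3 - <<'E'
from h import *
s=ctrl.get_state();print(s['position'],s['ft_force'],s['grip_width'])
i,im=snap('wrist','w13.png');br=im.astype(int).mean(2)
for c in(215,255,300): print(c,'rows165-212',br[165:212,c-2:c+3].mean(1).astype(int).tolist())
for r in(190,196,204): print(r,'L',br[r-1:r+2,172:212].mean(0).astype(int).tolist(),'R',br[r-1:r+2,312:350].mean(0).astype(int).tolist())
E
```

```text
[0.56904107 0.16669952 0.03793408] [0.00599257 0.57317312 0.25313374] 0.9981126423710648
215 rows165-212 [155, 153, 152, 151, 149, 150, 151, 153, 155, 161, 163, 199, 227, 232, 230, 229, 228, 228, 226, 226, 174, 95, 68, 69, 70, 69, 70, 70, 71, 73, 73, 74, 77, 90, 95, 96, 96, 96, 96, 95, 94, 94, 93, 93, 92, 92, 91]
255 rows165-212 [149, 149, 142, 147, 152, 154, 154, 156, 155, 160, 163, 177, 221, 231, 230, 229, 228, 227, 226, 224, 197, 119, 68, 71, 72, 72, 72, 73, 72, 75, 76, 76, 79, 91, 97, 97, 97, 98, 98, 97, 97, 97, 97, 96, 96, 96, 96]
300 rows165-212 [151, 150, 147, 148, 151, 151, 153, 154, 155, 158, 163, 166, 221, 232, 231, 230, 229, 229, 228, 226, 215, 138, 70, 71, 72, 72, 72, 72, 72, 74, 75, 75, 74, 87, 94, 95, 95, 95, 95, 96, 96, 96, 96, 96, 95, 95, 95]
190 L [136, 135, 135, 135, 133, 136, 151, 151, 151, 173, 222, 227, 227, 226, 226, 224, 224, 216, 168, 105, 83, 73, 68, 68, 68, 68, 68, 68, 68, 68, 69, 69, 69, 69, 69, 69, 69, 69, 69, 69] R [71, 71, 71, 71, 70, 71, 70, 71, 70, 70, 70, 70, 70, 70, 70, 75, 96, 164, 213, 225, 227, 226, 225, 225, 223, 222, 207, 171, 154, 142, 126, 136, 143, 142, 141, 141, 141, 141]
196 L [139, 137, 136, 135, 135, 133, 134, 147, 152, 172, 215, 227, 226, 226, 222, 189, 128, 80, 73, 73, 73, 72, 71, 69, 71, 73, 73, 74, 73, 74, 74, 74, 74, 74, 74, 74, 74, 74, 74, 74] R [74, 74, 74, 74, 74, 74, 74, 74, 74, 73, 73, 73, 73, 73, 73, 73, 73, 73, 72, 83, 145, 197, 220, 223, 222, 216, 174, 148, 146, 136, 132, 139, 143, 142, 141, 141, 140, 141]
204 L [140, 140, 139, 136, 135, 134, 142, 156, 155, 155, 174, 222, 226, 216, 158, 88, 92, 93, 93, 93, 93, 93, 93, 93, 93, 94, 94, 94, 94, 94, 94, 94, 94, 94, 93, 92, 93, 94, 95, 95] R [94, 94, 94, 94, 92, 93, 93, 94, 93, 93, 93, 92, 92, 92, 92, 92, 92, 92, 92, 92, 91, 85, 140, 205, 221, 190, 154, 149, 137, 124, 138, 147, 144, 143, 141, 140, 139, 141]
```

The floor contact came at TCP z 0.0385, as predicted, with about 4 N. The fingers are open. I retreat straight up and check.

Emit:
servo_tool(
  commands=[
    [[0, 0, 0, -5, 0, 0, 87], [0, 0, 0, -15, 0, 0, 87], [0, 0, 0, -35, 0, 0, 87], [0, 0, 0, -80, 0, 0, 87], [0, 0, 0, -130, 0, 0, 87]],
  ],
)

```text
time: 24.15
position: [0.5688, 0.1668, 0.1704]
tool_rot: [0.123, 1.567, -0.122]
ft_force: [0.3, -0.1, -0.5]
grip_width: 0.998
```

Emit:
servo_tool(
  commands=[
    [[0, 0, 0, -60, 0, 0, 87], [0, 0, 0, -120, 0, 0, 87], [0, 0, 0, -180, 0, 0, 87], [0, 0, 0, -210, 0, 0, 87], [0, 0, 0, -210, 0, 0, 87]],
  ],
)

```text
time: 24.78
position: [0.5695, 0.168, 0.3823]
tool_rot: [0.124, 1.561, -0.12]
ft_force: [0.0, -0.8, -0.7]
grip_width: 0.998
```

Emit:
servo_tool(
  commands=[
    [[0, 0, 0, 0, -40, 0, 87], [0, 0, 0, 0, -79, 4, 87], [0, 0, 0, 0, -79, 4, 87], [0, 0, 0, 0, -79, 4, 87]],
  ],
)

```text
time: 25.28
position: [0.5602, 0.0887, 0.3777]
tool_rot: [0.123, 1.568, -0.122]
ft_force: [-0.4, 0.7, -0.5]
grip_width: 0.999
```

```bash
python3 - <<'E'
from h import *
s=ctrl.get_state();R0=R.from_rotvec(s['tool_rot']).as_matrix();P=np.array(s['position']);print(P,s['grip_width'],s['ft_force'])
i,im=snap('wrist','w14.png');j,b=snap('side','d14.png')
p=proj(i,[[.5703,.1661,.054]])[0];x0,y0=int(p[0])-45,int(p[1])-35
c=im[y0:y0+70,x0:x0+90].astype(int)
for r in range(0,70,3): print(y0+r,''.join('b' if (c[r,k].mean()<125 and c[r,k,0]>c[r,k,2]+15) else '.' if c[r,k].max()-c[r,k].min()>45 else '0123456789'[min(9,int(c[r,k].mean()/25.6))] for k in range(0,90,2)))
S=5;B=cv2.resize(im[y0:y0+70,x0:x0+90],None,fx=S,fy=S,interpolation=2).astype(int)
m=((B[:,:,0]>B[:,:,2]+15)&(B.mean(2)<125)).astype(np.uint8)
n,l,st,ce=cv2.connectedComponentsWithStats(m);k=1+st[1:,4].argmax();ys,xs=np.where(l==k)
uv=np.c_[(xs+.5)/S-.5+x0,(ys+.5)/S-.5+y0];q=onz(i,uv,.054)[:,:2]*1000;print('frame top',cv2.minAreaRect(q.astype(np.float32)))
# roller in side: brown dark blob
y0,x0=200,215;d=b[y0:270,x0:285].astype(int);m=((d[:,:,0]<125)&(d[:,:,0]>d[:,:,2]+25)).astype(np.uint8)
n,l,st,ce=cv2.connectedComponentsWithStats(m)
for k in range(1,n):
  if st[k,4]>60:print('side',st[k],ce[k]+[x0,y0])
print('expect roller z.04',proj(j,[[.535,-.09,.04]]),'z.1',proj(j,[[.535,-.105,.1]]))
E
```

```text
[0.56015568 0.08868114 0.37768514] 0.9985541935847339 [-0.39775946  0.66840209 -0.52917513]
67 ........6777666666666666666666666667776b.....
70 .......46677566666666666666666766656756b.....
73 ........6634666666666666666766666664566b.....
76 ........6566666666556665555555555555555b.....
79 ........5566555555555556666665666666666b.....
82 .......b5889999999999999999999999999896b.....
85 ........588bbbbbbbbbbbbbbbbbbbbbbbbb896b.....
88 .......b578bbbbbbbbbbbbbbbbbbbbbbbbb885b.....
91 .......b578bbbbb4455555455555555bbbb786b.....
94 ........579bbbb578666866686668865bbb686b.....
97 ........689bbbb899999999999999998bbb675b.....
100 ........689bbbb999999999999999998bbb475b.....
103 ........689bbbb89998......9999998bbb665b.....
106 ........589bbbb999999999999999998bbb674b.....
109 ........589bbbb899999999999999997bbb764b.....
112 ........589bbbb999999999999999998bbb674b.....
115 ........589bbbbbbbbbbbbbbbbbbbbbbbbb674b.....
118 ........589bbbbbbbbbbbbbbbbbbbbbbbbb884b.....
121 ........5897755555555555555554444445864b.....
124 ........5776655555555555555555555555864bb....
127 .........655654445444444444444444544554.b....
130 .........644444444444444444444444444333b.....
133 .........777677777666666766666666665555......
136 .........677777777666776666666666665555......
frame top ((571.359375, 165.5850067138672), (55.39982604980469, 80.88812255859375), 81.10487365722656)
side [  10   30   60   40 1011] [252.73590504 252.08506429]
expect roller z.04 [[243.03421555 240.13891368]] z.1 [[243.35680529 226.52260478]]
```

```bash
python3 -c "
from bench import close_job;print(close_job())"
```

```text
the job is handed in; nothing more can be done
None
```

I pressed the roller down along its arc with the fingers shut until the arm tipped past its balance and stayed up. The readings showed about 4 N at most. I then laid the small dark frame face up in the nest, let go, backed away and handed the job in at about 25 s on the robot's clock.

**Last checks:**
- **Frame in the nest:** its top measured 81 x 55 mm at seated height, about 1 mm from the nest centre and well within 1° of its direction. It touched the floor at the predicted height with about 4 N.
- **Gripper:** it was open at about 0.38 m height, with no contact force.
- **Arm:** it was seen standing open by itself after I withdrew, and the space above the nest was still clear at the end. The final numeric check of the roller in the side picture was inconclusive because the dark patch merged with shadow. That it was still down at the end is inferred from the clear nest.
- **Bystanders:** I did not re-measure their positions at the end. The force readings showed no touch on them.

**Things that disagreed:**
- **Nest direction:** its 83 mm side lies along the hinge axis, not pointing away from the hinge as the text reads. I followed the picture and the frame fitted.
- **First lowering:** the frame landed on the rib tops at about 10 N. I lifted it, moved it 2.5 mm and it then went in freely.

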